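# Square a heatsink up in the corner stop

### The job

Push the silver finned heatsink along the bench with the fingertips until it sits snugly in the inside corner of the blue corner stop, with a long side flat against the long fence and one end against the short stop. Only push it: it must stay flat on the bench and must not be lifted. Leave the attenuator, the flux tin and the filter module where they are.

Things in the scene. Friction and masses are not known exactly. Their poses are not given: they have to be found in the camera images.
- heatsink: Loose silver-white finned heatsink, a block 34 mm (its x) by 50 mm (its y) by 26 mm high, about 45 g, standing on the bench; origin at the centre of its underside, z up. It starts in front of the long fence, 6 to 12 cm from it, turned up to 0.5 rad out of line with it. Seated, its origin is at x = -17 mm, y = -25 mm in the frame of corner_stop
- corner_stop: Blue L-shaped stop, bar 16 mm thick, 20 mm high (screw heads 3 mm more), fixed to the bench. Origin at bench level in the inside corner. Long fence: 240 mm from the corner along its -y (robot's right), inner face in plane x = 0, looking to -x (to the robot). Short stop: 60 mm from the corner along its -x, inner face in plane y = 0, looking to -y. Turned -0.2 to 0.35 rad from the world axes
- attenuator: Loose small silver and blue coaxial attenuator, 54 mm long (its x), 17 mm wide and high, lying left of and nearer the robot than the short stop; not to be moved. Origin at the centre of its underside
- flux_pot: Loose round flux tin, white with a yellow lid, 46 mm across, 22 mm high, standing behind the long fence; not to be moved. Origin at the centre of its underside
- filter_module: Loose filter module, white can on a small green board, 30 (x) by 42 (y) by 17 mm high, left of the short stop; not to be moved. Origin at the centre of its underside

How it is judged:
By the outcome, as a careful person would: the job done as asked, in the order asked, and still so for the second after the job is handed in, with the robot touching nothing.
It also fails if it takes over 45 s, if anything falls off the work surface, if the arm or the gripper's body presses on something with over 40 N, if the wrist force passes 120 N, or if a joint passes its speed limit or range.

### The arm

A 7-joint arm with a two-finger parallel gripper is mounted at the origin on a cart in front of the work surface, level with it; the furniture and walls round the work are solid. World frame = base frame: x ahead of the robot, y to its left, z up, the work surface at z = 0. Lengths are in m, angles in rad, forces in N, time in s.
With the tool pointing down it reaches from about 0.425 to 0.925 m from the base axis. Payload 6.8 kg.
Tool frame: the origin (TCP) lies between the finger pads; the fingertips stand ahead of it and the grasp point (between the pads) lies 5 mm behind it (arm.tip_reach is the z of the fingertips in the tool frame, in m); z points along the fingers, y is the line along which they close (so a half turn about z gives the same grasp; the last joint's range is limited). The gripper opens to 88 mm and grips with 3 to 60 N. Pads are 20 mm wide; open, the fingers measure 115 mm over their backs; the gripper's body (75 mm by 178 mm) begins 61 mm behind the grasp point.
Start: joints at [-1.387, 0.477, 0.022, 1.555, -0.011, 1.109, -0.083], TCP at [0.194, 0.646, 0.237] pointing down, gripper open.
Joint ranges: [-2.96, 2.96], [-0.34, 2.1], [-1.41, 1.46], [0.24, 2.44], [-1.37, 4.51], [0.17, 1.92], [-2.96, 2.96]. Speed limits (rad/s): [2.39, 2.39, 3.14, 3.14, 3.14, 3.14, 3.14].

### API

Orientations are given as a unit quaternion [x, y, z, w].
In Python, from workcell import arm gives the robot as it stands.
- The arm moves only by the shell command python3 nudge.py [OPENING], which reads ROWS from standard input. ROWS is 1 to 8 rows, parted by a bar, with the numbers parted by commas; each row has 6 numbers: dx, dy, dz in units of 25 mm, then a rotation vector rx, ry, rz in units of 0.25 rad; each row shifts and turns the commanded pose from where the row before left it, along the tool's axes as they then stand; what a row does not reach is not made up. A row lasts 1/12 s, in which the tool goes at most 0.0417 m and 0.125 rad, less where a joint would pass 70% of its speed; a pose out of reach is approached as far as the arm can. OPENING is the finger opening in m, set as the command begins (- or left out keeps the last). The fingers move at their own pace and stop on an object; the grip force is fixed at half the most. Time passes only in rows, so rows that do not move let the fingers close. It prints the time, the measured TCP pose, the force, the opening and the grip force at its end. Input that does not fit is refused with a message, and nothing moves.
- arm.state(): the state, without advancing time (a new reading comes with each control period).
- arm.camera(name): name is "scene" or "top" or "wrist"; returns the picture (480x640x3 uint8, blue, green, red); there is no depth.
- arm.get_calibration(name): a dict with "intrinsics" (3x3 intrinsics, pixels), "xyz" and "orientation" of the camera in the world. Camera axes: x right, y up, looking along -z (the intrinsics and any distortion apply to the point x, -y, -z); pixel columns grow to the right and rows downward; lengths in m; the calibration is good to about 2 mm. A picture is of the moment at which its call begins: read the wrist's pose just before it. get_calibration takes no time and is no camera call; for the wrist camera it gives the pose at the moment of the call.
- arm.close_job(): hands the job in; it is judged then, once.
The state is a dict: "time_s": time; "joint_pos": joint angles; "qvel": joint speeds; "effort": joint torques, N m; "tcp_pos": TCP position; "eef_rot": TCP orientation; "contact_force": force on the tool from outside, world axes, zero at the start; "ft_torque": the same for the moment, N m; "finger_gap": finger opening in m; "grip_force": force on a finger pad.
Only numpy, scipy, OpenCV 4.12 (cv2) and the standard library are available. Lean on these libraries where they do the work, as an engineer would, in place of code of your own. Each camera call takes 0.05 s, during which the arm holds its last target. There are 200 camera calls.

## Working session

There is one attempt and no reset: what is moved stays moved. The work goes in short steps, Python scripts to look and compute and a shell command to move; the robot and the scene stay as the last step left them, time stands still between calls to the robot, and variables do not carry over. Pictures are saved under pics/ and viewed, at most 10 in all, crops included, and the job is handed in when it is done.

```bash
mkdir -p pics; ls; python3 - <<'E'
from workcell import arm
import cv2
print(arm.state(), arm.tip_reach)
for n in ("top","scene"):
    c=arm.get_calibration(n); print(n,c)
    cv2.imwrite(f"pics/{n}0.png",arm.camera(n))
E
```

```text
nudge.py
pics
workcell.py
{'time_s': 0.0, 'joint_pos': array([-1.387125  ,  0.4777623 ,  0.02230191,  1.5564384 , -0.01150033,
        1.10933552, -0.08311196]), 'qvel': array([-0.00112893,  0.0003033 , -0.00038005, -0.00116988,  0.0005055 ,
        0.00037241,  0.00065094]), 'effort': array([ 4.64578388e-04, -5.82850957e+01,  1.53465752e+00, -2.72622693e+01,
       -5.43783687e-02,  1.67732255e-02,  2.07226485e-04]), 'tcp_pos': array([0.19398559, 0.64591232, 0.23571185]), 'eef_rot': array([ 1.45347295e-01,  9.89380280e-01, -9.05011263e-04, -7.41379460e-05]), 'contact_force': array([ 0.07765634, -0.19365302, -0.12603968]), 'ft_torque': array([ 0.01900673,  0.01472023, -0.00986996]), 'grip_force': 0.0, 'finger_gap': 0.08783404471881386} 0.014
top {'intrinsics': array([[458.57481252,   0.        , 316.45578702],
       [  0.        , 458.57481252, 238.75271115],
       [  0.        ,   0.        ,   1.        ]]), 'xyz': array([0.54918896, 0.27183453, 0.90284725]), 'orientation': array([ 0.00611951, -0.02592576, -0.70158646,  0.71208626])}
scene {'intrinsics': array([[497.16099218,   0.        , 320.71495237],
       [  0.        , 497.16099218, 237.21866291],
       [  0.        ,   0.        ,   1.        ]]), 'xyz': array([ 0.06391856, -0.20319559,  0.53594048]), 'orientation': array([ 0.42984662, -0.18181218, -0.36826186,  0.80408918])}
```

View pics/top0.png

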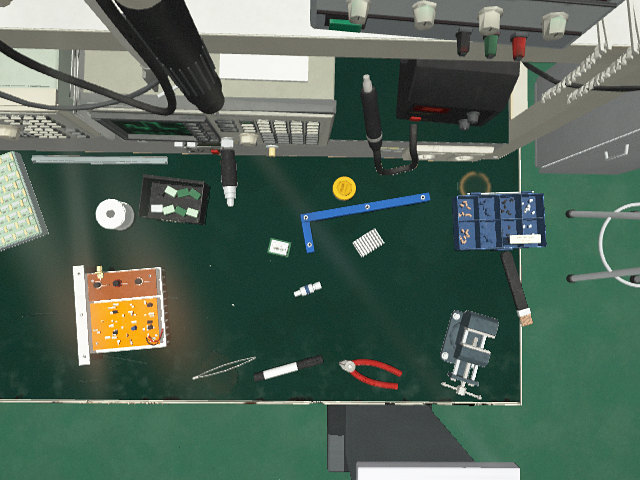

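View pics/scene0.png

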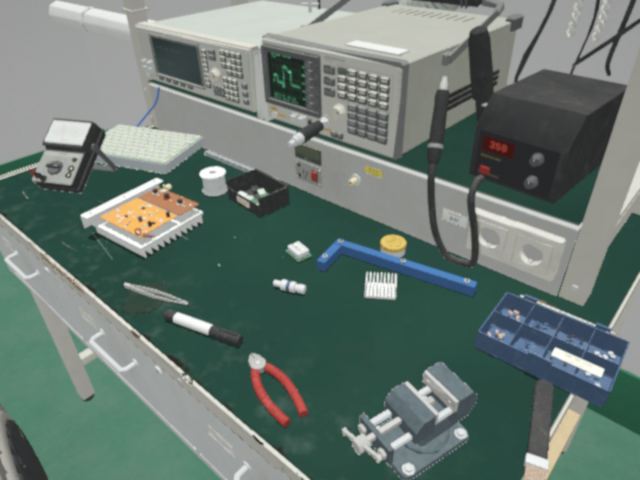

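Top: L-stop corner near (312,215), fence to (428,196), heatsink at (369,242), attenuator (308,289), filter (280,247), tin (344,187). I'll enlarge the crop.

```bash
python3 - <<'E'
import cv2
i=cv2.imread("pics/top0.png")[170:310,260:440]
cv2.imwrite("pics/crop0.png",cv2.resize(i,None,fx=4.2,fy=4.2,interpolation=cv2.INTER_CUBIC))
E
cat > h.py <<'E'
from workcell import arm
import numpy as np
from scipy.spatial.transform import Rotation as R
def px2w(n,uv,z=0.,c=None):
    c=c or arm.get_calibration(n); K=c["intrinsics"]
    d=np.linalg.solve(K,np.array([uv[0],uv[1],1.])); d=R.from_quat(c["orientation"]).apply([d[0],-d[1],-d[2]])
    p=np.array(c["xyz"]); return p+d*(z-p[2])/d[2]
E
```

```text
(no output)
```

View pics/crop0.png

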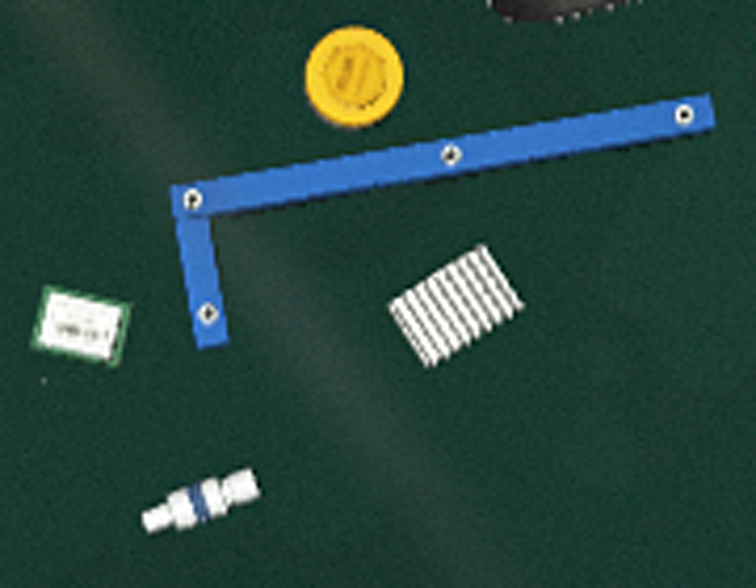

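Crop: inner corner at (210,215), fence inner end (715,128), short stop inner end (229,342); heatsink top corners (388,305), (483,246), (524,304), (431,366).

```bash
cat >> h.py <<'E'
def crop(p,z): return px2w("top",(260+(p[0]+.5)/4.2-.5,170+(p[1]+.5)/4.2-.5),z)
def corner():
    C=crop((210,215),.02);F=crop((715,128),.02)
    d=C-F; th=np.arctan2(d[1],d[0])-np.pi/2
    return C[:2],th
def tol(p,C,th): 
    c,s=np.cos(th),np.sin(th); return np.array([[c,s],[-s,c]])@(np.array(p)[:2]-C)
E
python3 - <<'E'
from h import *
C,th=corner(); print(C,th, np.linalg.norm(C-crop((715,128),.02)[:2]))
print("short end local",tol(crop((229,342),.02),C,th))
h=[tol(crop(p,.026),C,th) for p in [(388,305),(483,246),(524,304),(431,366)]]
print(np.round(h,4),np.mean(h,0))
e=h[1]-h[0]; print("heat ang (local)",np.arctan2(-e[0],-e[1]) , np.linalg.norm(e),np.linalg.norm(h[2]-h[1]))
for n,p,z in (("att1",(150,520),.01),("att2",(255,482),.01),("filt",(80,325),.017),("filtc",(118,366),.003),("tin",(355,76),.022)):
    w=crop(p,z); print(n,w,tol(w,C,th))
s=arm.state();print(R.from_quat(s["eef_rot"]).as_matrix().round(3))
E
```

```text
[0.62389103 0.26107267] 0.18762973322889365 0.23788321649949346
short end local [-0.05899406  0.00145215]
[[-0.0549 -0.0729]
 [-0.0358 -0.1206]
 [-0.0652 -0.1344]
 [-0.0857 -0.0873]] [-0.0604095  -0.10380987]
heat ang (local) -0.3812748721559813 0.05143347263993225 0.032479427550471535
att1 [0.48325154 0.28651552 0.01      ] [-0.13342527  0.05122989]
att2 [0.50132722 0.23830959 0.01      ] [-0.12465872  0.00049834]
filt [0.57251242 0.31996163 0.017     ] [-0.03949227  0.0674391 ]
filtc [0.55403019 0.30269956 0.003     ] [-0.06087003  0.05392749]
tin [0.68909658 0.19520493 0.022     ] [ 0.05177477 -0.07687454]
[[-0.958  0.288 -0.   ]
 [ 0.288  0.958 -0.002]
 [-0.    -0.002 -1.   ]]
```
Corner C=(0.624,0.261), th=0.1876. Heatsink local (-0.060,-0.104), long axis angle... e from corner0 (y -0.073) to corner1 (y -0.1206, x closer): far end (more -y) nearer the fence. Local heatsink y axis = direction (-0.019, +0.0477): angle relative +y: rotated +0.38 CCW (rotating +y CCW gives -x). So heat rotated +0.381 relative to the fence.

Careful with the scale: shifts go in units of 25 mm and turns go in units of 0.25 rad. That gives: -0.035 m is -1.4, -0.014 m is -0.56, -0.12 rad is -0.48.

```bash
echo '0,0,0,0,0,-0.48 | 0,0,0,0,0,-0.48 | 0,0,0,0,0,-0.48 | 0,0,0,0,0,-0.476 | -0.56,-1.4,0,0,0,0 | -0.56,-1.4,0,0,0,0 | -0.56,-1.4,0,0,0,0 | -0.56,-1.4,0,0,0,0' | python3 nudge.py 0.02
echo '-0.56,-1.4,0,0,0,0 | -0.56,-1.4,0,0,0,0 | -0.56,-1.4,0,0,0,0 | -0.56,-1.4,0,0,0,0 | -0.56,-1.4,0,0,0,0 | -0.56,-1.4,0,0,0,0 | -0.56,-1.4,0,0,0,0 | -0.56,-1.4,0,0,0,0' | python3 nudge.py
cat >> h.py <<'E'
def where():
    C,th=corner(); s=arm.state(); M=R.from_quat(s["eef_rot"]).as_matrix()
    print("t",s["time_s"],"local",tol(s["tcp_pos"],C,th).round(4),"z",s["tcp_pos"][2].round(4),"yaw err",round(np.arctan2(M[1,1],M[0,1])-np.pi/2-th,4),"F local",tol(s["contact_force"],np.zeros(2),th).round(1),s["contact_force"][2].round(1),"tilt",M[:,2].round(3))
E
python3 -c "from h import *; where()"
```

```text
time_s: 0.77
tcp_pos: [0.2758, 0.5176, 0.2361]
eef_rot: [-0.094, 0.996, -0.0, -0.0]
contact_force: [0.7, 0.9, 0.4]
finger_gap: 0.038
grip_force: 0.0
time_s: 1.43
tcp_pos: [0.4379, 0.2632, 0.2365]
eef_rot: [-0.093, 0.996, -0.0, -0.0]
contact_force: [0.2, 0.5, 1.3]
finger_gap: 0.0199
grip_force: 0.0
t 1.4333 local [-0.1824  0.0368] z 0.2365 yaw err -0.0004 F local [0.3 0.4] 1.3 tilt [-0. -0. -1.]
```

In the tool's units: 0.035 m is 1.4, -0.034 m is -1.36.

```bash
echo '-0.5,-1.36,0,0,0,0 | -0.5,-1.36,0,0,0,0 | -0.5,-1.36,0,0,0,0 | -0.5,-1.36,0,0,0,0 | 0,0,1.4,0,0,0 | 0,0,1.4,0,0,0 | 0,0,1.4,0,0,0 | 0,0,1.2,0,0,0' | python3 nudge.py
python3 -c "from h import *; where()"
```

```text
time_s: 2.1
tcp_pos: [0.5111, 0.1402, 0.0996]
eef_rot: [-0.093, 0.996, -0.0, -0.001]
contact_force: [-0.3, 0.2, -0.7]
finger_gap: 0.0201
grip_force: 0.0
t 2.1 local [-0.1333 -0.0977] z 0.0996 yaw err -0.001 F local [-0.3  0.3] -0.7 tilt [-0.001 -0.    -1.   ]
```

In the tool's units: 0.017 m is 0.68, 0.03 m is 1.2.

```bash
echo '0,-0.16,1.2,0,0,0 | 0,-0.12,1.2,0,0,0 | 0,0,0.68,0,0,0 | 0,0,0,0,0,0 | -0.48,0,0,0,0,0 | -0.48,0,0,0,0,0 | 0,0,0,0,0,0' | python3 nudge.py
python3 -c "from h import *; where()"
```

```text
time_s: 2.68
tcp_pos: [0.5395, 0.1392, 0.026]
eef_rot: [-0.093, 0.996, 0.0, 0.002]
contact_force: [0.2, 0.8, 0.6]
finger_gap: 0.0201
grip_force: 0.0
t 2.6833 local [-0.1056 -0.104 ] z 0.026 yaw err -0.0005 F local [0.3 0.7] 0.6 tilt [ 0.004  0.001 -1.   ]
```

In the tool's units: -0.006 m is -0.24, -0.005 m is -0.2.

```bash
echo '-0.24,0,0.12,0,0,0 | -0.24,0,0,0,0,0 | -0.24,0,0,0,0,0 | -0.24,0,0,0,0,0 | -0.24,0,0,0,0,0 | -0.24,0,0,0,0,0 | -0.24,0,0,0,0,0 | -0.2,0,0,0,0,0' | python3 nudge.py
python3 - <<'E'
from h import *; import cv2
where()
i=arm.camera("top")[170:310,260:440]
cv2.imwrite("pics/crop1.png",cv2.resize(i,None,fx=4.2,fy=4.2,interpolation=cv2.INTER_CUBIC))
cv2.imwrite("pics/scene1.png",cv2.resize(arm.camera("scene")[200:340,270:510],None,fx=3,fy=3,interpolation=cv2.INTER_CUBIC))
E
```

```text
time_s: 3.35
tcp_pos: [0.5836, 0.1472, 0.0217]
eef_rot: [-0.093, 0.996, -0.0, 0.0]
contact_force: [-0.9, -0.3, 1.2]
finger_gap: 0.0204
grip_force: 0.3
t 3.35 local [-0.0608 -0.1044] z 0.0217 yaw err -0.0005 F local [-0.9 -0.1] 1.2 tilt [ 0. -0. -1.]
```

View pics/scene1.png

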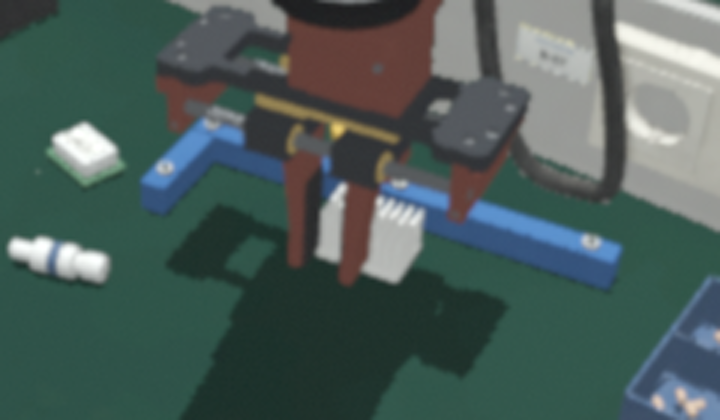

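Scene crop: heatsink roughly squared, its front bottom edge from about (318,258) to (398,282), with only the right finger on it near its left end. I'll locate it and recentre.

```bash
python3 - <<'E'
from h import *
C,th=corner()
def s(u,v,z): return tol(px2w("scene",(270+(u+.5)/3-.5,200+(v+.5)/3-.5),z),C,th).round(4)
print("front BL/BR",s(318,258,0),s(398,282,0),"top right-front, back",s(412,222,.026),s(425,207,.026))
print("check corner", s(213,165,0),s(612,290,0),"fence",s(622,247,.02))
print("finger tips L,R",s(297,268,.008),s(349,284,.008))
E
```

```text
front BL/BR [-0.0486 -0.0929] [-0.0458 -0.1395] top right-front, back [-0.0249 -0.1369] [-0.0092 -0.138 ]
check corner [-0.0006  0.    ] [ 0.0038 -0.2417] fence [ 0.0166 -0.2403]
finger tips L,R [-0.0705 -0.0905] [-0.0688 -0.1205]
```

View pics/crop1.png

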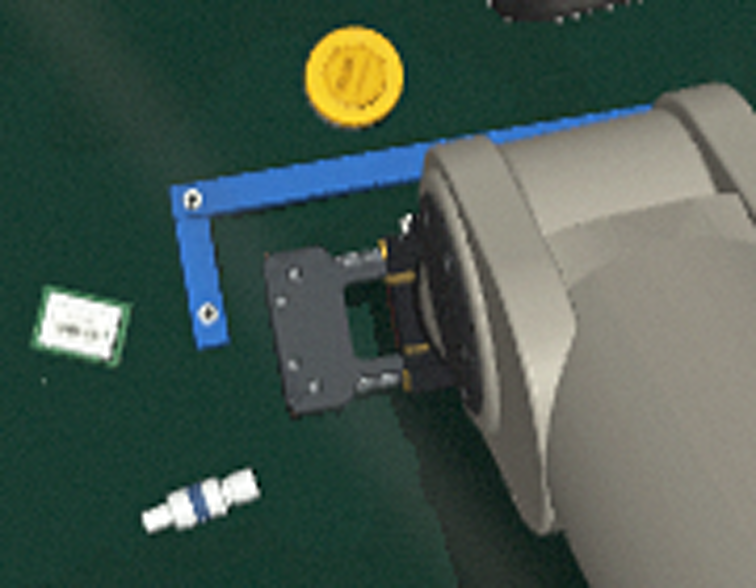

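Top view: gripper hides the block; nothing else moved. Recentre by -11 mm in y and continue to the fence.

```bash
echo '0.28,0,0,0,0,0 | 0,-0.44,0,0,0,0 | -0.28,0,0,0,0,0 | -0.2,0,0,0,0,0 | -0.2,0,0,0,0,0 | -0.16,0,0,0,0,0 | -0.08,0,0,0,0,0 | 0,0,0,0,0,0' | python3 nudge.py
python3 -c "from h import *; where()"
```

```text
time_s: 4.12
tcp_pos: [0.6011, 0.1396, 0.0216]
eef_rot: [-0.094, 0.996, 0.0, 0.0]
contact_force: [0.1, 0.1, 0.1]
finger_gap: 0.02
grip_force: 0.0
t 4.1167 local [-0.045  -0.1151] z 0.0216 yaw err -0.0003 F local [0.1 0.1] 0.1 tilt [ 0.  0. -1.]
```

In the tool's units: -0.002 m is -0.08.

```bash
echo '-0.08,0,0,0,0,0 | 0,0,0,0,0,0' | python3 nudge.py; python3 -c "from h import *; where()"
echo '-0.08,0,0,0,0,0 | 0,0,0,0,0,0' | python3 nudge.py; python3 -c "from h import *; where()"
echo '-0.04,0,0,0,0,0 | 0,0,0,0,0,0' | python3 nudge.py; python3 -c "
from h import *; import cv2; where()
cv2.imwrite('pics/scene2.png',cv2.resize(arm.camera('scene')[200:340,270:510],None,fx=3,fy=3,interpolation=cv2.INTER_CUBIC))"
```

```text
time_s: 4.28
tcp_pos: [0.6015, 0.1396, 0.0213]
eef_rot: [-0.094, 0.996, -0.0, -0.001]
contact_force: [-3.1, -0.0, 3.1]
finger_gap: 0.0199
grip_force: 1.8
t 4.2833 local [-0.0447 -0.1152] z 0.0213 yaw err -0.0002 F local [-3.   0.6] 3.1 tilt [-0.003 -0.    -1.   ]
time_s: 4.45
tcp_pos: [0.6015, 0.1396, 0.0211]
eef_rot: [-0.094, 0.996, -0.0, -0.003]
contact_force: [-8.1, -1.3, 6.4]
finger_gap: 0.0201
grip_force: 4.4
t 4.45 local [-0.0446 -0.1152] z 0.0211 yaw err -0.0002 F local [-8.2  0.3] 6.4 tilt [-0.006 -0.001 -1.   ]
time_s: 4.62
tcp_pos: [0.6016, 0.1396, 0.0209]
eef_rot: [-0.094, 0.996, -0.0, -0.004]
contact_force: [-10.2, -1.8, 8.1]
finger_gap: 0.0199
grip_force: 5.6
t 4.6167 local [-0.0446 -0.1152] z 0.0209 yaw err -0.0002 F local [-10.4   0.1] 8.1 tilt [-0.008 -0.002 -1.   ]
```

View pics/scene2.png

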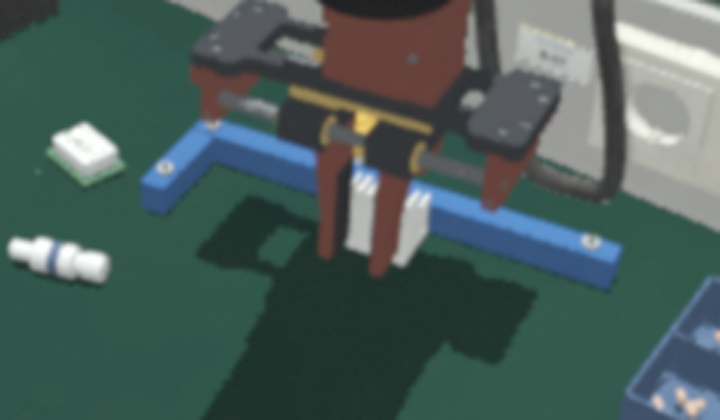

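Scene: heatsink flush on the fence, right bottom end at about crop (405,265). Back off, go round its right end with fingers closed.

```bash
echo '0.6,0,0,0,0,0 | 0.6,0,0,0,0,0 | 0,-1.32,0,0,0,0 | 0,-1.32,0,0,0,0 | 0,0,0,0,0,0' | python3 nudge.py 0.0
python3 - <<'E'
from h import *; import cv2
where()
C,th=corner()
print(tol(px2w("scene",(270+405/3,200+265/3),0),C,th))
cv2.imwrite('pics/scene3.png',cv2.resize(arm.camera('scene')[200:340,270:510],None,fx=3,fy=3,interpolation=cv2.INTER_CUBIC))
E
```

```text
time_s: 5.08
tcp_pos: [0.59, 0.0615, 0.0222]
eef_rot: [-0.089, 0.996, -0.002, 0.001]
contact_force: [-0.4, -1.5, 0.5]
finger_gap: 0.0002
grip_force: 0.0
t 5.0833 local [-0.0706 -0.1897] z 0.0222 yaw err -0.0084 F local [-0.7 -1.4] 0.5 tilt [ 0.003 -0.005 -1.   ]
[-0.03128861 -0.13801898]
```

View pics/scene3.png

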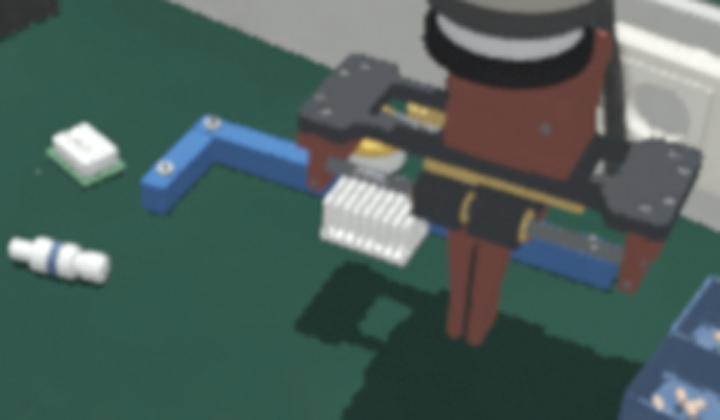

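Scene: heatsink flush on the fence, bottom edge (322,237)–(405,263), fingers clear to the right.

```bash
echo '-0.72,0,0,0,0,0 | -0.72,0,0,0,0,0 | -0.68,0,0,0,0,0 | 0,0,0,0,0,0' | python3 nudge.py 
python3 -c "from h import *; where()"
```

```text
time_s: 5.47
tcp_pos: [0.6441, 0.0817, 0.0222]
eef_rot: [-0.094, 0.996, 0.001, 0.002]
contact_force: [0.8, -0.3, -0.3]
finger_gap: 0.0004
grip_force: 0.0
t 5.4667 local [-0.0136 -0.18  ] z 0.0222 yaw err 0.0009 F local [ 0.7 -0.5] -0.3 tilt [ 0.005  0.001 -1.   ]
```

```bash
echo '0,0.48,0,0,0,0 | 0,0.32,0,0,0,0 | 0,0.32,0,0,0,0 | 0,0.32,0,0,0,0 | 0,0.32,0,0,0,0 | 0,0.32,0,0,0,0 | 0,0.32,0,0,0,0 | 0,0.32,0,0,0,0' | python3 nudge.py 
python3 -c "from h import *; where()"
echo '0,0.32,0,0,0,0 | 0,0.32,0,0,0,0 | 0,0.32,0,0,0,0 | 0,0.32,0,0,0,0 | 0,0.24,0,0,0,0 | 0,0,0,0,0,0' | python3 nudge.py 
python3 - <<'E'
from h import *; import cv2
where()
cv2.imwrite('pics/scene4.png',cv2.resize(arm.camera('scene')[200:340,270:510],None,fx=3,fy=3,interpolation=cv2.INTER_CUBIC))
E
```

```text
time_s: 6.13
tcp_pos: [0.6275, 0.1472, 0.0217]
eef_rot: [-0.093, 0.996, -0.0, -0.0]
contact_force: [0.2, -0.2, -0.2]
finger_gap: 0.0005
grip_force: 0.3
t 6.1333 local [-0.0177 -0.1126] z 0.0217 yaw err -0.0004 F local [ 0.2 -0.3] -0.2 tilt [-0. -0. -1.]
time_s: 6.63
tcp_pos: [0.6203, 0.1862, 0.0216]
eef_rot: [-0.095, 0.996, 0.001, 0.0]
contact_force: [-0.5, 1.5, 0.0]
finger_gap: 0.0003
grip_force: 0.0
t 6.6333 local [-0.0175 -0.0729] z 0.0216 yaw err 0.0018 F local [-0.2  1.6] 0.0 tilt [-0.     0.001 -1.   ]
```

View pics/scene4.png

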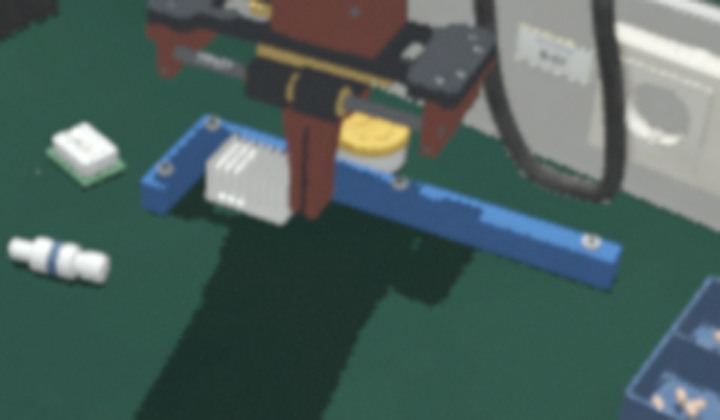

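Scene: the heatsink (206–290, 140–222) is squared and still about 1 cm short of the short stop.

```bash
echo '0,0.16,0,0,0,0 | 0,0.16,0,0,0,0 | 0,0.08,0,0,0,0 | 0,0,0,0,0,0 | 0,0,0,0,0,0' | python3 nudge.py ; python3 -c "from h import *; where()"
echo '0,0.08,0,0,0,0 | 0,0,0,0,0,0' | python3 nudge.py ; python3 -c "from h import *; where()"
echo '0,0.08,0,0,0,0 | 0,0,0,0,0,0' | python3 nudge.py ; python3 -c "from h import *; where()"
```

```text
time_s: 7.1
tcp_pos: [0.6189, 0.1937, 0.0217]
eef_rot: [-0.094, 0.996, 0.0, 0.0]
contact_force: [-1.0, -0.7, 0.3]
finger_gap: 0.0005
grip_force: 0.0
t 7.1 local [-0.0175 -0.0652] z 0.0217 yaw err -0.0003 F local [-1.1 -0.5] 0.3 tilt [ 0.  0. -1.]
time_s: 7.27
tcp_pos: [0.6185, 0.1958, 0.0216]
eef_rot: [-0.093, 0.996, 0.0, -0.0]
contact_force: [0.7, -0.7, 0.1]
finger_gap: 0.0004
grip_force: 0.1
t 7.2667 local [-0.0175 -0.0632] z 0.0216 yaw err -0.0005 F local [ 0.5 -0.8] 0.1 tilt [-0.  0. -1.]
time_s: 7.43
tcp_pos: [0.6181, 0.1979, 0.0216]
eef_rot: [-0.094, 0.996, 0.0, -0.0]
contact_force: [0.0, -0.1, -0.9]
finger_gap: 0.0004
grip_force: 0.1
t 7.4333 local [-0.0175 -0.061 ] z 0.0216 yaw err -0.0002 F local [-0.  -0.1] -0.9 tilt [-0.  0. -1.]
```

```bash
for i in 1 2; do python3 -c "from h import *; where()">/dev/null; done
echo '0,0.06,0,0,0,0 | 0,0,0,0,0,0' | python3 nudge.py | grep force; python3 -c "from h import *; where()"
echo '0,0.06,0,0,0,0 | 0,0,0,0,0,0' | python3 nudge.py | grep force; python3 -c "from h import *; where()"
```

```text
contact_force: [0.9, -0.6, -0.2]
grip_force: 0.4
t 7.6 local [-0.0175 -0.0599] z 0.0217 yaw err -0.0004 F local [ 0.7 -0.8] -0.2 tilt [ 0. -0. -1.]
contact_force: [0.1, -4.3, 1.5]
grip_force: 2.1
t 7.7667 local [-0.0175 -0.0598] z 0.0217 yaw err -0.0014 F local [-0.7 -4.2] 1.5 tilt [ 0.    -0.002 -1.   ]
```

In the tool's units: 0.025 m is 1, -0.01 m is -0.4.

```bash
echo '0,-0.48,0,0,0,0 | 0,-0.4,0,0,0,0 | 1,0,0,0,0,0 | 1.2,0,0,0,0,0 | 0,0,0,0,0,0' | python3 nudge.py
python3 - <<'E'
from h import *; import cv2
where()
cv2.imwrite('pics/scene5.png',cv2.resize(arm.camera('scene')[220:300,300:420],None,fx=6,fy=6,interpolation=cv2.INTER_CUBIC))
E
```

```text
time_s: 8.18
tcp_pos: [0.5616, 0.166, 0.0206]
eef_rot: [-0.093, 0.996, -0.001, -0.004]
contact_force: [-0.0, 0.1, -0.2]
finger_gap: 0.0005
grip_force: 0.0
t 8.1833 local [-0.0789 -0.0817] z 0.0206 yaw err -0.0014 F local [-0.   0.1] -0.2 tilt [-0.007 -0.002 -1.   ]
```

View pics/scene5.png

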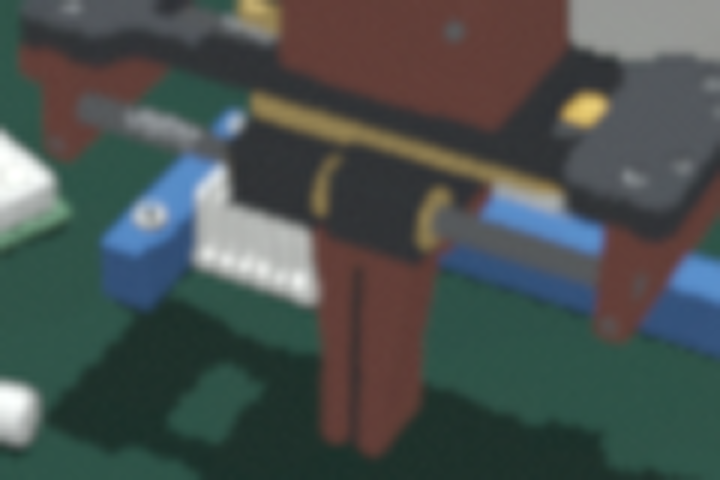

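Scene: the end is against the short stop; now a light seating push toward the fence.

In the tool's units: 0.027 m is 1.08, -0.012 m is -0.48.

```bash
echo '0,1.12,0,0,0,0 | 0,1.08,0,0,0,0 | 0,0,0,0,0,0 | -0.48,0,0,0,0,0 | -0.32,0,0,0,0,0 | -0.2,0,0,0,0,0 | 0,0,0,0,0,0' | python3 nudge.py 0.012 | grep force; python3 -c "from h import *; where()"
echo '-0.08,0,0,0,0,0 | 0,0,0,0,0,0' | python3 nudge.py | grep force;  python3 -c "from h import *; where()"
```

```text
contact_force: [1.0, -0.0, -0.0]
grip_force: 0.0
t 8.8167 local [-0.0456 -0.0261] z 0.0218 yaw err -0.0017 F local [ 0.9 -0.2] -0.0 tilt [ 0.002  0.    -1.   ]
contact_force: [0.5, 0.6, 0.1]
grip_force: 0.0
t 8.9833 local [-0.0454 -0.0258] z 0.0216 yaw err -0.0011 F local [0.6 0.5] 0.1 tilt [-0. -0. -1.]
```

In the tool's units: -0.002 m is -0.08.

```bash
echo '-0.08,0,0,0,0,0 | 0,0,0,0,0,0' | python3 nudge.py | grep force;  python3 -c "from h import *; where()"
echo '-0.06,0,0,0,0,0 | 0,0,0,0,0,0' | python3 nudge.py | grep force;  python3 -c "from h import *; where()"
```

```text
contact_force: [-3.6, -0.1, 1.8]
grip_force: 1.5
t 9.15 local [-0.0447 -0.0257] z 0.0213 yaw err -0.0006 F local [-3.5  0.6] 1.8 tilt [-0.002 -0.001 -1.   ]
contact_force: [-7.4, -2.3, 5.5]
grip_force: 3.6
t 9.3167 local [-0.0446 -0.0256] z 0.0212 yaw err -0.0003 F local [-7.7 -0.9] 5.5 tilt [-0.005 -0.002 -1.   ]
```

In the tool's units: -0.035 m is -1.4, -0.03 m is -1.2.

```bash
echo '0.4,0,0,0,0,0 | 0.8,0,0,0,0,0 | 0,0,-1.2,0,0,0 | 0,0,-1.4,0,0,0 | 0,0,-1.4,0,0,0 | 0,0,-1.4,0,0,0 | 0.8,-1.4,0,0,0,0 | 0.8,-1.4,0,0,0,0' | python3 nudge.py | grep force
echo '0.8,-1.4,0,0,0,0 | 0.8,-1.4,0,0,0,0 | 0,-1.6,0,0,0,0 | 0,-1.6,0,0,0,0 | 0,-1.6,0,0,0,0 | 0,0,0,0,0,0' | python3 nudge.py | grep pos
python3 - <<'E'
from h import *; import cv2
where()
i=arm.camera("top")[170:310,260:440]
cv2.imwrite("pics/crop2.png",cv2.resize(i,None,fx=4.2,fy=4.2,interpolation=cv2.INTER_CUBIC))
E
```

```text
contact_force: [0.1, -1.9, -0.7]
grip_force: 0.0
tcp_pos: [0.5282, -0.0567, 0.1575]
t 10.4833 local [-0.1533 -0.2944] z 0.1575 yaw err -0.0113 F local [0.4 0. ] -0.4 tilt [ 0.003 -0.004 -1.   ]
```

View pics/crop2.png

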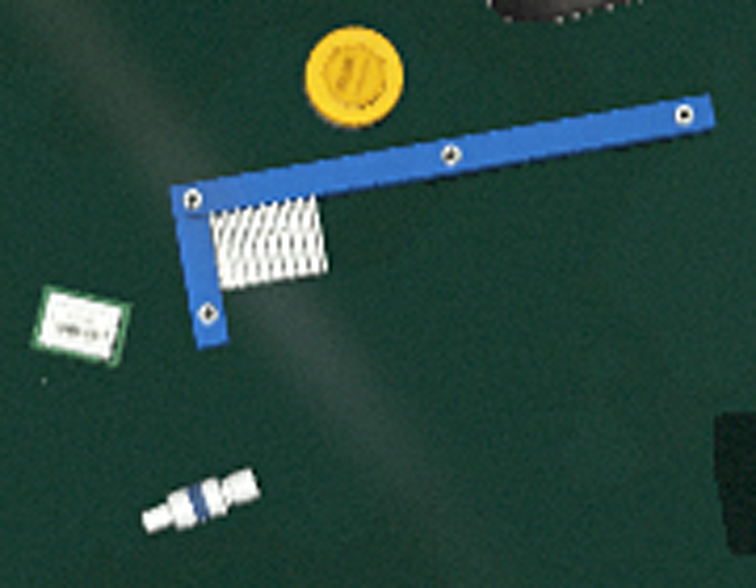

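The heatsink (212–327, 197–290) sits snug in the corner against both bars. The attenuator, tin and filter module haven't moved, and the arm is clear.

```bash
python3 -c "from workcell import arm; print(arm.close_job())"
```

```text
the job is handed in; nothing more can be done
None
```

I pushed the heatsink into the inside corner of the blue stop, with its long side flat on the long fence and one end on the short stop. The last picture shows the attenuator, flux tin and filter module unmoved. I handed the job in at about 10.5 s with the arm clear.

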